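Seat, clamp and power a board in the test jig

ROBOT

A 6-joint arm with a two-finger parallel gripper is mounted at the origin on the work surface. World frame = base frame: x ahead of the robot, y to its left, z up, the work surface at z = 0. Lengths are in m, angles in rad, forces in N, time in s.
With the tool pointing down it reaches from about 0.375 to 0.925 m from the base axis. Payload 5.7 kg.
Tool frame: the origin (TCP) lies on the front face of the gripper's body, between the roots of the fingers; the fingertips stand 80 mm ahead of it and the grasp point (between the pads) lies robot.hold_point_z ahead of it (robot.hold_point_z is the distance from the TCP to the grasp point, in m); z points along the fingers, y is the line along which they close (so a half turn about z gives the same grasp; the last joint's range is limited). The gripper opens to 88 mm and grips with 3 to 60 N. Pads are 20 mm wide; open, the fingers measure 115 mm over their backs; the gripper's body (75 mm by 178 mm) begins 61 mm behind the grasp point.
Start: joints at [1.193, 0.359, 1.51, -0, 1.272, -0.115], TCP at [0.156, 0.579, 0.303] pointing down, gripper open.
Joint ranges: [-2.97, 2.97], [-1.01, 2.36], [0.21, 2.38], [-0.96, 4.11], [0.2, 2.71], [-2.98, 2.98]. Speed limits (rad/s): [2.39, 2.39, 3.14, 3.14, 3.14, 3.14].

INTERFACE

Orientations are given as a 3x3 rotation matrix whose columns are the frame's x, y, z axes.
In Python, from rig import robot gives the robot as it stands.
- The arm moves only by the tool carry_out, never from a script. Its argument "targets" is a list of rows, each an object of numbers: "tx", "ty", "tz": the shift along the world's x, y, z in mm; "twist": the turn about the world's z in rad. A call has 1 to 20 rows; each row is the pose to reach, as a shift and turn from the pose commanded when the call began; what a row does not reach only later rows make up. A row lasts 1/10 s, in which the tool goes at most 50 mm and 8.59 degrees, less where a joint would pass 70% of its speed; a pose out of reach is approached as far as the arm can. A call with a gripper value outside its range is refused whole. "grip" is the opening in per cent of the stroke, from 0 (shut) to 100 (fully open), set as the call begins (left out, the last holds). The fingers move at their own pace and stop on an object; "squeeze" is the grip in N (left out, the last holds). Time passes only in rows, so rows that repeat a pose let the fingers close. It gives the time, the measured TCP pose, the force, the opening and the grip force at its end, in the units of the state.
- robot.get_state(): the state, without advancing time (a new reading comes with each control period).
- robot.get_image(name): name is "side" or "top" or "wrist"; returns a dict with "color" (384x512x3 uint8, red, green, blue), "mtx" (3x3 intrinsics, pixels), "origin" and "rotation" of the camera in the world; the wrist camera has in their place "hand_eye" (4x4, takes a point from camera to tool coordinates, whose origin is the TCP and whose axes are the flange's). Camera axes: x right, y up, looking along -z (the intrinsics and any distortion apply to the point x, -y, -z); pixel columns grow to the right and rows downward; lengths in m; the calibration is good to about 2 mm. The wrist camera is an equidistant fisheye: a pixel r from the principal point sees the ray r / f radians off the axis. A picture is of the moment at which its call begins: read the wrist's pose just before it. There is no depth.
- robot.job_done(): hands the job in; it is judged then, once.
The state is a dict: "time_s": time; "qpos": joint angles; "qd": joint speeds; "joint_torque": joint torques, N m; "tcp_pos": TCP position; "eef_rot": TCP orientation; "contact_force": force on the tool from outside, world axes, zero at the start; "torque": the same for the moment, N m; "width": opening from 0.0 (shut) to 1.0 (fully open); "grasp_force": force on a finger pad.
Only numpy, scipy, OpenCV 4.12 (cv2) and the standard library are available. Lean on these libraries where they do the work, as an engineer would, in place of code of your own. Each camera call takes 0.05 s, during which the arm holds its last target. There are 200 camera calls.

TASK

Push the circuit board along its rails fully home against the blue end stop of the test jig, then push the red-handled clamp lever over until it snaps down onto the board, and last flip the red toggle on the power box over to its on side (the green dot). Do it all by pushing with the fingertips: do not lift the board, leave the blue toggle as it is and do not disturb the other things on the bench.

Things in the scene. Friction and masses are not known exactly. Their poses are not given: they have to be found in the camera images.
- jig: Fixed aluminium test jig; axes x' (the way the board slides home, roughly away from the robot, yaw within 0.3 rad), y' left, z' up; origin on the table under its base plate. Plate x' -100..100, y' -56..85 mm, 12 mm thick. Steel guide rails along x' at y' = +-50, inner gap 93 mm, tops at z' = 24. Dark bracket of the clamp lever at x' 29..61, y' 56..82, up to z' = 54.
- jig_stop (a point): Middle of the lower edge of the near face of the blue end stop: x' = 80, y' = 0, z' = 12 mm in the jig. The stop is 93 mm wide, its top at z' = 30. The board is home when its far edge touches this face, its origin then at x' = 25, y' = 0; it starts 25 to 50 mm short of that.
- board: Loose green circuit board on a black carrier, 110 (x) x 90 (y) mm, about 160 g, lying on the plate between the rails, axes parallel to the jig's. Origin: centre of the underside, at z' = 12. Board surface at z = 10. A white connector block, 60 mm wide in y, reaching z = 32, stands flush with the near edge (x = -55): a good face to push. Other parts reach z = 22 at most.
- clamp (a joint): Over-centre clamp lever, rad; hinge along x' through x' = 45, y' = 68, z' = 45 mm. 0 = open, leaning 0.61 rad back from upright to +y'. Grows as it swings over the top towards -y'; at 2.18 it lies level across the board, its rubber foot pressing on it. Spring neutral at 0.9 (0.29 past upright): beyond it snaps down by itself, before it springs back open. About 3 N at the grip moves it.
- clamp_grip (a point): Point on the axis of the clamp lever's red grip (18 mm thick), 80 mm from the hinge; the lever ends 109 mm from the hinge. Open, the point is about 46 mm to +y' of the hinge and 111 mm above the table.
- powerbox: Fixed grey power box, 100 (x) x 130 (y) x 48 mm. Origin: centre of its underside. Yawed up to 0.4 rad; its +x side, roughly away from the robot, is ON for both toggles (green dots), -x is OFF (black dots). Toggle hinges on top at x = 0, y = -30 (red) and y = +30 mm (blue), 50 mm above the table.
- power (a joint): Red-tipped toggle, rad: 0 = off, leaning 0.5 rad to the box's -x; 1.0 = on, leaning 0.5 rad to +x. Its spring is neutral at 0.5 and snaps it to either end. About 3 N at the ball moves it.
- power_tip (a point): Centre of the red ball (18 mm across) at the end of that toggle, 45 mm from its hinge, about 90 mm above the table.
- aux (a joint): Blue-tipped toggle, the same kind, 60 mm beside the red one on the box's +y side; off (0) and to be left off.
- spool: Bystander: orange solder spool, upright, 44 mm across, 44 mm tall. Origin: centre of the underside.
- screwdriver: Bystander: yellow screwdriver, 180 mm long, lying in front of the robot. Origin: centre of the underside.
- flux: Bystander: small amber jar, 44 mm across, 70 mm tall. Origin: centre of the underside.
- mug: Bystander: white mug, 80 mm across, 90 mm tall. Origin: centre of the underside.
- meter: Bystander: yellow handheld meter lying flat, 150 x 80 x 34 mm. Origin: centre of the underside.
- partsbin: Bystander: blue divided parts bin, 120 x 90 x 40 mm. Origin: centre of the underside.
- mouse: Bystander: black computer mouse, 105 x 58 x 26 mm. Origin: centre of the underside.
Not all that is in view belongs to the job. Leave any orange or turquoise look-alike of the powerbox alone. What is shaped like the board but purple is not meant.

How it is judged:
On the way, in this order (a step that is already met when the one before it is completed fails the run):
1. the board is fully home against the end stop, with the clamp still open (x of board in the frame of jig above 0.021 m and z of board in the frame of jig below 0.016 m and value of joint clamp below 0.7 rad), for 0.2 s.
2. the clamp lever has snapped down onto the home board (x of board in the frame of jig above 0.021 m and z of board in the frame of jig below 0.016 m and value of joint clamp above 2.05 rad), for 0.2 s.
3. the red toggle is on (value of joint power above 0.9 rad), for 0.2 s.
At the end, for the whole second after the job is handed in: The board is within 4 mm of the end stop and lying flat on the base plate at rest, the clamp lever is down on it (joint above 2.05), the red toggle is on (above 0.9) and the blue one still off (below 0.2) (all of step 2 and value of joint power above 0.9 rad and value of joint aux below 0.2 rad and linear speed of board below 0.02 m/s); the robot touches nothing.
It fails at once if the board is lifted (more than 15 mm) or tipped (z of board in the frame of jig above 0.027 m or angle between board's own z axis and vertical above 0.3 rad).
It fails at once if the blue toggle is flipped (value of joint aux above 0.5 rad).
It fails at once if a bystander is moved more than 25 mm (distance of any of spool, screwdriver, flux, mug, meter, partsbin, mouse from where it was at the start of the episode above 0.025 m).
It also fails if it takes over 61 s, if anything falls off the work surface, if the arm or the gripper's body presses on something with over 40 N, if the wrist force passes 120 N, or if a joint passes its speed limit or range.

## Working session

There is one attempt and no reset: what is moved stays moved. The work goes in short steps, Python scripts to look and compute and a tool call to move; the robot and the scene stay as the last step left them, time stands still between calls to the robot, and variables do not carry over. Pictures are saved under pics/ and viewed, at most 10 in all, crops included, and the job is handed in when it is done.

Besides the shell and the picture viewer there is one more tool, called after ">>>" as a command line: name --argument value ..., lists and objects as JSON in quotes. carry_out: Moves the arm, as the interface text tells. Its arguments: {"type":"object","properties":{"targets":{"type":"array","items":{"type":"object","properties":{"tx":{"type":"number"},"ty":{"type":"number"},"tz":{"type":"number"},"twist":{"type":"number"}}}},"grip":{"type":"number"},"squeeze":{"type":"number"}},"required":["targets"]}

```bash
mkdir -p pics; cat > h.py <<'E'
import numpy as np,cv2,json
from rig import robot
def snap(n,tag):
    s=robot.get_state(); d=robot.get_image(n)
    cv2.imwrite(f'pics/{tag}.png',cv2.cvtColor(d['color'],cv2.COLOR_RGB2BGR))
    np.savez(f'pics/{tag}.npz',**{k:np.array(v) for k,v in d.items()},tcp=s['tcp_pos'],rot=s['eef_rot']); return d
def px2w(tag,u,v,z):
    d=np.load(f'pics/{tag}.npz');K=d['mtx']
    r=np.array([(u-K[0,2])/K[0,0],-(v-K[1,2])/K[1,1],-1]); r=d['rotation']@r; o=d['origin']
    return o+r*(z-o[2])/r[2]
def w2px(tag,p):
    d=np.load(f'pics/{tag}.npz');K=d['mtx']; c=d['rotation'].T@(np.array(p)-d['origin'])
    return np.array([K[0,2]+K[0,0]*c[0]/-c[2],K[1,2]+K[1,1]*c[1]/c[2]])
E
python3 - <<'E'
from h import *
print(robot.hold_point_z); s=robot.get_state(); print(s)
for n in('top','side'):
    d=snap(n,n); print({k:v for k,v in d.items() if k!='color'})
a=cv2.imread('pics/top.png');cv2.imwrite('pics/top2.png',cv2.resize(a,(800,600),interpolation=3))
a=cv2.imread('pics/side.png');cv2.imwrite('pics/side2.png',cv2.resize(a,(800,600),interpolation=3))
E
```

```text
0.0613
{'time_s': 0.0, 'qpos': array([ 1.19290515e+00,  3.59490407e-01,  1.51142609e+00,  1.78040084e-05,
        1.27253123e+00, -1.15062069e-01]), 'qd': array([-1.20799575e-03,  6.02767351e-05,  1.41464264e-03, -1.29896387e-03,
        4.25176157e-04, -9.43546224e-04]), 'joint_torque': array([-1.29096070e-04, -5.15370476e+01, -2.70728534e+01,  6.72301976e-02,
        3.48637789e-02, -1.52190723e-04]), 'tcp_pos': array([0.15566279, 0.57888217, 0.30182059]), 'eef_rot': array([[-9.65657360e-01,  2.59817962e-01, -7.00266185e-04],
       [ 2.59818804e-01,  9.65655859e-01, -1.71790620e-03],
       [ 2.29873257e-04, -1.84085109e-03, -9.99998279e-01]]), 'contact_force': array([ 0.9291483 , -0.95933041, -1.07590796]), 'torque': array([ 0.0512557 , -0.00211287,  0.04397349]), 'grasp_force': 0.0, 'width': 0.99902394030656}
{'mtx': array([[498.20325449,   0.        , 252.64647095],
       [  0.        , 498.20325449, 190.0685827 ],
       [  0.        ,   0.        ,   1.        ]]), 'origin': array([4.94644529e-01, 1.52442570e-03, 1.76196791e+00]), 'rotation': array([[-0.00470328,  0.99953561, -0.03010735],
       [-0.99996196, -0.00492218, -0.00720063],
       [-0.00734548,  0.03007233,  0.99952073]])}
{'mtx': array([[384.29498074,   0.        , 259.49433899],
       [  0.        , 384.29498074, 189.40482723],
       [  0.        ,   0.        ,   1.        ]]), 'origin': array([ 0.06426312, -0.65608279,  1.04328906]), 'rotation': array([[ 0.81097043,  0.43629439, -0.38983865],
       [-0.584879  ,  0.62228976, -0.52026148],
       [ 0.01560544,  0.64992512,  0.75983802]])}
```

View pics/top2.png

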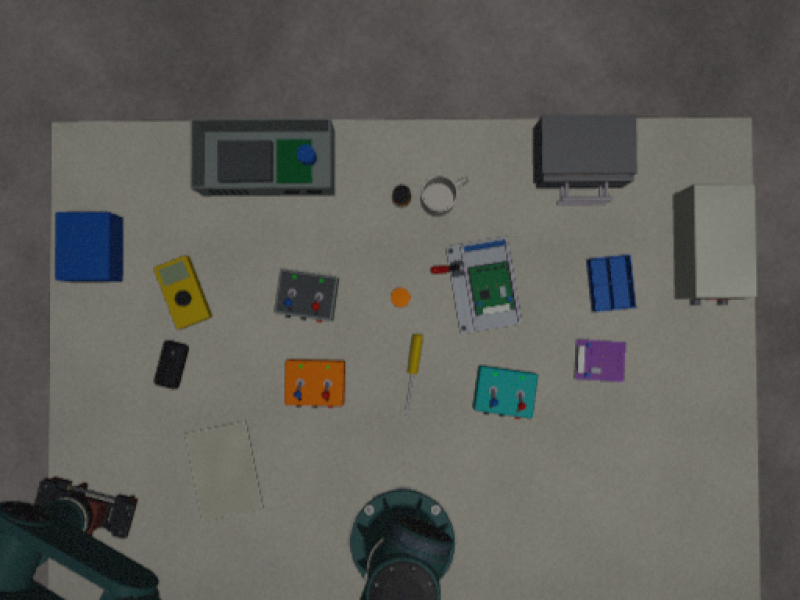

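View pics/side2.png

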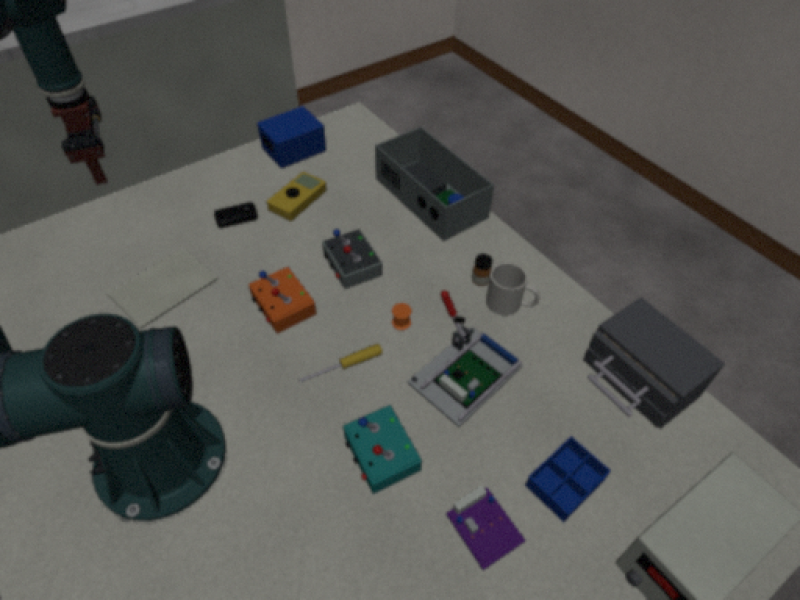

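Top view (800x600 scaling): the jig with the green board is at (485,285), with its red lever at (440,268). The grey power box is at (307,295), with its red ball at (317,304).

Look-alikes:
- Orange box at (315,383)
- Turquoise box at (506,392)
- Purple board at (600,360)
- Green board in the far grey bin at (295,160)

I choose the green board in the jig and the grey box, and check both in one close crop.

```bash
python3 - <<'E'
from h import *
a=cv2.imread('pics/top.png')
# jig crop 275..345 x 145..220 ; box crop 170..225 x165..210
j=cv2.resize(a[147:217,272:342],(560,560),interpolation=2)
b=cv2.resize(a[167:209,172:220],(0,0),fx=5,fy=5,interpolation=2)
o=np.zeros((560,800,3),np.uint8);o[:,:560]=j;o[:b.shape[0],560:560+b.shape[1]]=b
cv2.imwrite('pics/crop1.png',o)
E
```

```text
(no output)
```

View pics/crop1.png

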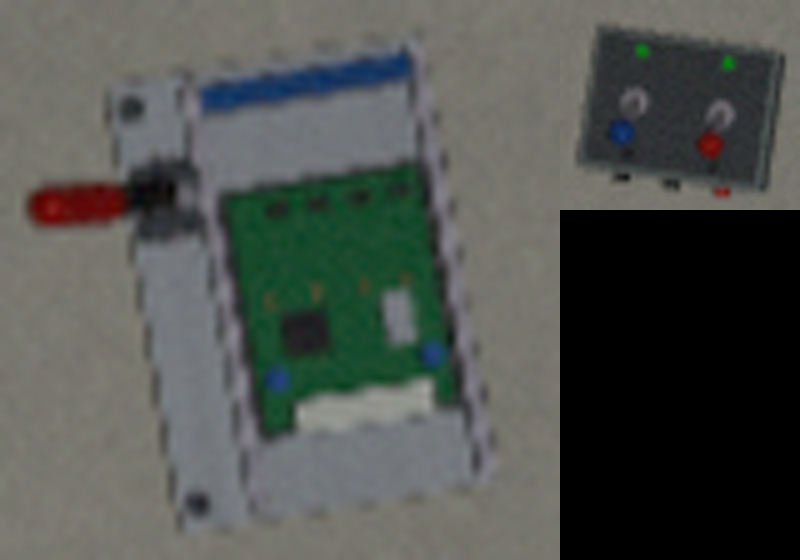

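The crop confirms the choice. The board's far edge runs from (222,195) to (420,165), and the blue stop's near edge from (203,112) to (412,75). The grip end is at (45,205). The red ball is at (711,146), on the black-dot side, with the blue ball at (622,132).

```bash
cat >> h.py <<'E'
def R(t): return np.array([[np.cos(t),-np.sin(t)],[np.sin(t),np.cos(t)]])
def fit(tag,pts,p0,sc=1):
    from scipy.optimize import least_squares
    f=lambda q:np.concatenate([w2px(tag,np.r_[q[:2]+R(q[2])@np.array(m[:2])/1e3,m[2]/1e3])-np.array(p) for m,p in pts])
    s=least_squares(f,p0,loss='soft_l1'); return s.x,f(s.x).reshape(-1,2).round(1)
E
python3 - <<'E'
from h import *
J=lambda u,v:(272+(u+.5)/8-.5,147+(v+.5)/8-.5)
B=lambda u,v:(172+(u-560+.5)/5-.5,167+(v+.5)/5-.5)
q,r=fit('top',[((100,85,12),J(108,85)),((-100,85,12),J(183,530)),((100,-56,20),J(420,42)),((-100,-56,20),J(492,480)),
 ((80,46.5,30),J(203,110)),((80,-46.5,30),J(412,77))],[.7,-.2,.2])
print('jig',q,r.tolist())
def loc(p):return (R(q[2]).T@(np.array(p[:2])-q[:2])*1e3).round(1)
for n,p,z in [('far L',(222,195),22),('far R',(420,165),22),('nearL',(262,437),22),('nearR',(462,405),22),('connL',(298,433),44),('connR',(437,407),44),('gripend',(35,207),134)]:
    print(n,loc(px2w('top',*J(*p),z/1e3)))
b,r=fit('top',[((50,65,48),B(600,28)),((50,-65,48),B(783,55)),((-50,-65,48),B(767,188)),((-50,65,48),B(577,163)),
 ((-45*np.sin(.5),-30,50+45*np.cos(.5)),B(711,146)),((-45*np.sin(.5),30,50+45*np.cos(.5)),B(622,132))],[.7,.2,-.2])
print('box',b,r.tolist())
np.save('poses.npy',[q,b])
print('spool',px2w('top',400*.64,297*.64,.044),'mug',px2w('top',438*.64,196*.64,.09),'flux',px2w('top',401*.64,195*.64,.07))
# side-check
print([w2px('side',np.r_[q[:2]+R(q[2])@np.array([x,y])/1e3,z/1e3])/.64 for x,y,z in [(80,46.5,30),(80,-46.5,30),(45,68+46,111)]], [w2px('side',np.r_[b[:2]+R(b[2])@np.array([-21.6,-30])/1e3,.0895])/.64])
W=lambda q,x,y:(q[:2]+R(q[2])@np.array([x,y])/1e3).round(4)
print('tip',W(b,-21.6,-30),'grip',W(q,45,114),'boardnear',W(q,-90,0),'home near',W(q,-30,0))
E
```

```text
jig [ 0.57720158 -0.1982937   0.15282948] [[-0.4, -0.1], [-0.7, 0.4], [0.5, -1.3], [0.7, 0.4], [-0.2, 0.2], [0.1, 0.1]]
far L [43.  42.9]
far R [ 42.3 -44.6]
nearL [-64.1  42.5]
nearR [-64.  -45.8]
connL [-64.7  29.1]
connR [-63.  -31.8]
gripend [ 44.1 129.9]
box [ 0.55301267  0.2099562  -0.14966797] [[-0.4, -0.9], [0.3, -0.8], [-0.8, 1.3], [-0.1, 0.8], [0.3, -0.2], [0.5, 0.0]]
spool [0.54629641 0.00233179 0.044     ] mug [ 0.76240238 -0.08069927  0.09      ] flux [ 0.76827274 -0.00095628  0.07      ]
[array([479.80349241, 334.97099873]), array([514.37621052, 361.34774308]), array([447.69741649, 301.38126804])] [array([347.05433522, 249.16609412])]
tip [0.5272 0.1835] grip [ 0.6043 -0.0788] boardnear [ 0.4883 -0.212 ] home near [ 0.5476 -0.2029]
```

>>> carry_out --targets '[{"tx":150,"ty":-190,"tz":0,"twist":0.14},{"tx":294,"ty":-379,"tz":0,"twist":0.416},{"tx":294,"ty":-379,"tz":0,"twist":0.416},{"tx":294,"ty":-379,"tz":0,"twist":0.416},{"tx":294,"ty":-379,"tz":0,"twist":0.416},{"tx":294,"ty":-379,"tz":0,"twist":0.416},{"tx":294,"ty":-379,"tz":0,"twist":0.416},{"tx":294,"ty":-379,"tz":0,"twist":0.416},{"tx":294,"ty":-379,"tz":0,"twist":0.416},{"tx":294,"ty":-379,"tz":0,"twist":0.416},{"tx":332,"ty":-791,"tz":0,"twist":0.416},{"tx":332,"ty":-791,"tz":0,"twist":0.416},{"tx":332,"ty":-791,"tz":0,"twist":0.416},{"tx":332,"ty":-791,"tz":0,"twist":0.416},{"tx":332,"ty":-791,"tz":0,"twist":0.416},{"tx":332,"ty":-791,"tz":0,"twist":0.416},{"tx":332,"ty":-791,"tz":0,"twist":0.416},{"tx":332,"ty":-791,"tz":0,"twist":0.416},{"tx":332,"ty":-791,"tz":0,"twist":0.416},{"tx":332,"ty":-791,"tz":0,"twist":0.416}]' --grip 0

```text
time_s: 2.1
tcp_pos: [0.4878, -0.2134, 0.3022]
eef_rot: [[-0.989, -0.149, -0.0], [-0.149, 0.989, 0.0], [0.0, 0.0, -1.0]]
contact_force: [-0.3, 0.3, 0.6]
width: 0.004
grasp_force: 0.0
```

>>> carry_out --targets '[{"tz":-40},{"tz":-80},{"tz":-120},{"tz":-150},{"tz":-175},{"tz":-190},{"tz":-197},{"tz":-197},{"tz":-197}]'

```text
schema error: expected keys tx, ty, tz, twist
```

```bash
python3 - <<'E'
from h import *
print(robot.get_state()['contact_force'])
snap('top','t3');snap('side','s3')
a=cv2.imread('pics/t3.png');b=cv2.imread('pics/s3.png')
o=np.hstack([cv2.resize(a[140:220,262:342],(400,400),interpolation=2),cv2.resize(b[200:280,255:335],(400,400),interpolation=2)])
cv2.imwrite('pics/c3.png',o)
E
```

```text
[-0.32810493  0.28549673  0.6169835 ]
```

View pics/c3.png

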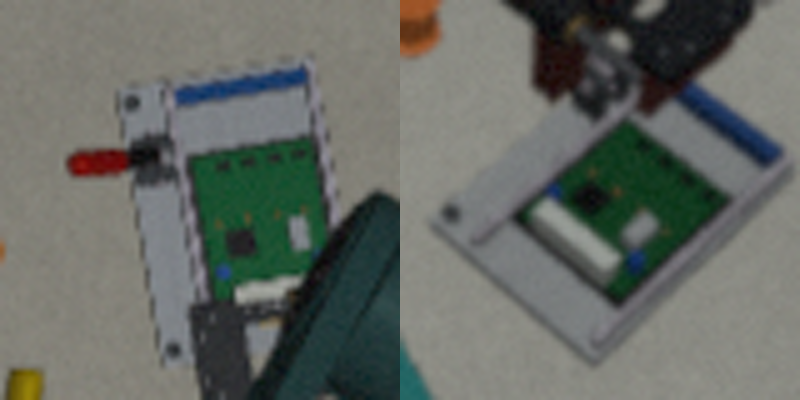

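The rows need all four keys. The picture, taken before descending, shows the gripper high, just behind the white connector at (265,290), with the board untouched.

>>> carry_out --targets '[{"tx":0,"ty":0,"twist":0,"tz":-40},{"tx":0,"ty":0,"twist":0,"tz":-80},{"tx":0,"ty":0,"twist":0,"tz":-120},{"tx":0,"ty":0,"twist":0,"tz":-150},{"tx":0,"ty":0,"twist":0,"tz":-175},{"tx":0,"ty":0,"twist":0,"tz":-190},{"tx":0,"ty":0,"twist":0,"tz":-197},{"tx":0,"ty":0,"twist":0,"tz":-197},{"tx":0,"ty":0,"twist":0,"tz":-197}]'

```text
time_s: 3.1
tcp_pos: [0.4883, -0.2109, 0.1064]
eef_rot: [[-0.988, -0.154, 0.001], [-0.154, 0.988, -0.0], [-0.001, -0.001, -1.0]]
contact_force: [-1.0, -0.1, 0.4]
width: 0.004
grasp_force: 0.0
```

```bash
python3 - <<'E'
from h import *
print(robot.get_state()['contact_force'])
snap('side','s4')
b=cv2.imread('pics/s4.png')
cv2.imwrite('pics/c4.png',cv2.resize(b[200:280,255:335],(560,560),interpolation=2))
E
```

```text
[-1.02840201 -0.06744812  0.38291511]
```

View pics/c4.png

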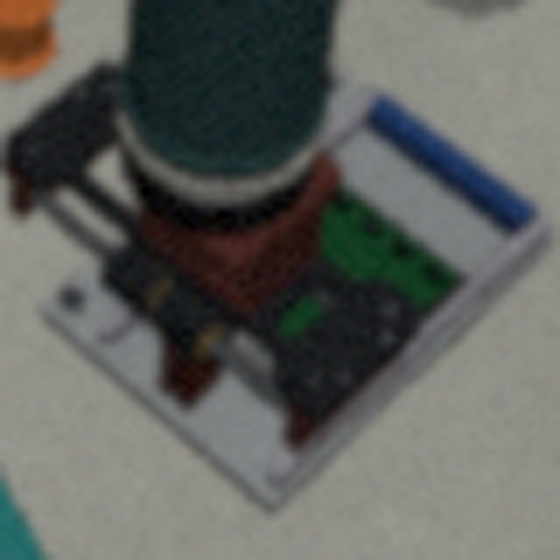

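>>> carry_out --targets '[{"tx":5,"ty":0.8,"tz":0,"twist":0},{"tx":10,"ty":1.5,"tz":0,"twist":0},{"tx":13,"ty":2,"tz":0,"twist":0},{"tx":16,"ty":2.5,"tz":0,"twist":0},{"tx":19,"ty":2.9,"tz":0,"twist":0},{"tx":22,"ty":3.4,"tz":0,"twist":0},{"tx":25,"ty":3.9,"tz":0,"twist":0},{"tx":28,"ty":4.3,"tz":0,"twist":0},{"tx":31,"ty":4.8,"tz":0,"twist":0},{"tx":34,"ty":5.2,"tz":0,"twist":0},{"tx":37,"ty":5.7,"tz":0,"twist":0},{"tx":40,"ty":6.2,"tz":0,"twist":0},{"tx":42,"ty":6.5,"tz":0,"twist":0},{"tx":44,"ty":6.8,"tz":0,"twist":0},{"tx":44,"ty":6.8,"tz":0,"twist":0}]'

```text
time_s: 4.65
tcp_pos: [0.5323, -0.2048, 0.1057]
eef_rot: [[-0.988, -0.153, 0.001], [-0.153, 0.988, -0.0], [-0.001, -0.0, -1.0]]
contact_force: [0.0, 0.3, 0.7]
width: 0.006
grasp_force: 0.0
```

>>> carry_out --targets '[{"tx":1,"ty":0.2,"tz":0,"twist":0},{"tx":2,"ty":0.3,"tz":0,"twist":0},{"tx":3,"ty":0.5,"tz":0,"twist":0},{"tx":4,"ty":0.6,"tz":0,"twist":0},{"tx":4,"ty":0.6,"tz":0,"twist":0}]'

```text
time_s: 5.15
tcp_pos: [0.5353, -0.2042, 0.1056]
eef_rot: [[-0.988, -0.153, -0.001], [-0.153, 0.988, -0.0], [0.001, 0.0, -1.0]]
contact_force: [-4.5, -1.8, 3.2]
width: 0.008
grasp_force: 2.3
```

>>> carry_out --targets '[{"tx":1,"ty":0.2,"tz":0,"twist":0},{"tx":2,"ty":0.3,"tz":0,"twist":0},{"tx":2,"ty":0.3,"tz":0,"twist":0}]'

```text
time_s: 5.45
tcp_pos: [0.5356, -0.2041, 0.1056]
eef_rot: [[-0.988, -0.153, -0.005], [-0.153, 0.988, -0.0], [0.005, 0.001, -1.0]]
contact_force: [-10.9, -4.0, 7.9]
width: 0.009
grasp_force: 5.3
```

>>> carry_out --targets '[{"tx":-8,"ty":-1.2,"tz":0,"twist":0},{"tx":-20,"ty":-3,"tz":0,"twist":0},{"tx":-20,"ty":-3,"tz":50,"twist":0},{"tx":-20,"ty":-3,"tz":100,"twist":0},{"tx":-20,"ty":-3,"tz":150,"twist":0},{"tx":-20,"ty":-3,"tz":195,"twist":0},{"tx":0,"ty":40,"tz":195,"twist":0},{"tx":20,"ty":85,"tz":195,"twist":0},{"tx":40,"ty":130,"tz":195,"twist":0},{"tx":55,"ty":175,"tz":195,"twist":0},{"tx":57,"ty":186,"tz":195,"twist":0},{"tx":57,"ty":186,"tz":195,"twist":0},{"tx":57,"ty":186,"tz":195,"twist":0}]'

```text
time_s: 6.75
tcp_pos: [0.5943, -0.0187, 0.3003]
eef_rot: [[-0.988, -0.153, -0.0], [-0.153, 0.988, -0.001], [0.001, -0.001, -1.0]]
contact_force: [-1.1, 0.1, 0.8]
width: 0.006
grasp_force: 0.0
```

```bash
python3 - <<'E'
from h import *
snap('top','t5');snap('side','s5')
a=cv2.imread('pics/t5.png');b=cv2.imread('pics/s5.png')
o=np.hstack([cv2.resize(a[140:220,262:342],(400,400),interpolation=2),cv2.resize(b[180:260,255:335],(400,400),interpolation=2)])
cv2.imwrite('pics/c5.png',o)
E
```

```text
(no output)
```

View pics/c5.png

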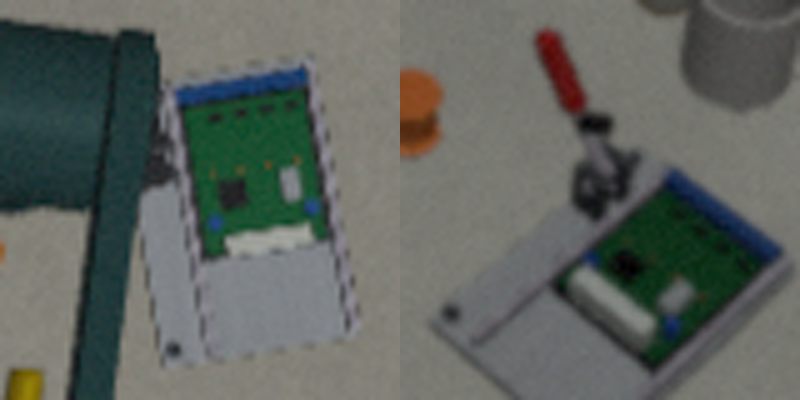

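The board is against the blue stop in both views, with no plate visible between them, and the lever at (560,70) still leans open. Next I descend beside the lever and push it over.

>>> carry_out --targets '[{"tx":0,"ty":0,"tz":-40,"twist":0},{"tx":0,"ty":0,"tz":-80,"twist":0},{"tx":0,"ty":0,"tz":-110,"twist":0},{"tx":0,"ty":0,"tz":-120,"twist":0},{"tx":1.5,"ty":-10,"tz":-120,"twist":0},{"tx":3,"ty":-20,"tz":-120,"twist":0},{"tx":4,"ty":-26,"tz":-120,"twist":0},{"tx":5,"ty":-32,"tz":-120,"twist":0},{"tx":6,"ty":-38,"tz":-120,"twist":0},{"tx":7,"ty":-44,"tz":-120,"twist":0},{"tx":7.7,"ty":-50,"tz":-120,"twist":0},{"tx":7.7,"ty":-50,"tz":-120,"twist":0}]'

```text
time_s: 8.05
tcp_pos: [0.6034, -0.0682, 0.1818]
eef_rot: [[-0.988, -0.152, 0.002], [-0.152, 0.988, 0.0], [-0.002, -0.0, -1.0]]
contact_force: [2.3, 1.9, -1.0]
width: 0.006
grasp_force: 1.1
```

>>> carry_out --targets '[{"tx":1,"ty":-6,"tz":0,"twist":0},{"tx":2,"ty":-12,"tz":0,"twist":0},{"tx":2.8,"ty":-18,"tz":0,"twist":0},{"tx":3.7,"ty":-24,"tz":0,"twist":0},{"tx":4.6,"ty":-30,"tz":0,"twist":0},{"tx":5.5,"ty":-36,"tz":0,"twist":0},{"tx":6.5,"ty":-42,"tz":0,"twist":0},{"tx":7.4,"ty":-48,"tz":0,"twist":0},{"tx":8.3,"ty":-54,"tz":0,"twist":0},{"tx":9.2,"ty":-60,"tz":0,"twist":0},{"tx":10,"ty":-66,"tz":0,"twist":0},{"tx":10.5,"ty":-69,"tz":0,"twist":0},{"tx":10.5,"ty":-69,"tz":0,"twist":0},{"tx":10.5,"ty":-69,"tz":0,"twist":0}]'

```text
time_s: 9.45
tcp_pos: [0.613, -0.1369, 0.1806]
eef_rot: [[-0.988, -0.153, -0.0], [-0.153, 0.988, -0.0], [0.0, -0.0, -1.0]]
contact_force: [-0.1, -0.9, -0.4]
width: 0.008
grasp_force: 0.0
```

```bash
python3 - <<'E'
from h import *
snap('top','t6');snap('side','s6')
a=cv2.imread('pics/t6.png');b=cv2.imread('pics/s6.png')
o=np.hstack([cv2.resize(a[140:220,262:342],(400,400),interpolation=2),cv2.resize(b[180:260,255:335],(400,400),interpolation=2)])
cv2.imwrite('pics/c6.png',o)
E
```

```text
(no output)
```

View pics/c6.png

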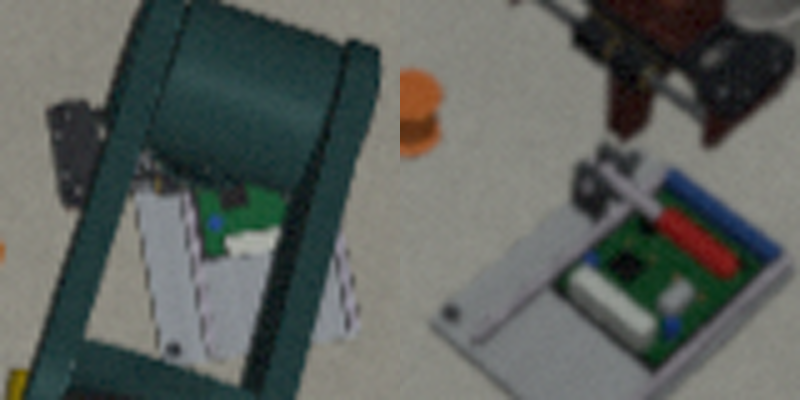

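The side view shows the clamp lever lying across the board, with the grip at (700,240). The board is still home. Next is the power box.

>>> carry_out --targets '[{"tx":0,"ty":0,"tz":45,"twist":0},{"tx":0,"ty":0,"tz":90,"twist":0},{"tx":0,"ty":0,"tz":120,"twist":0},{"tx":-15,"ty":40,"tz":120,"twist":-0.1},{"tx":-32,"ty":82,"tz":120,"twist":-0.2},{"tx":-49,"ty":124,"tz":120,"twist":-0.3},{"tx":-66,"ty":166,"tz":120,"twist":-0.303},{"tx":-83,"ty":208,"tz":120,"twist":-0.303},{"tx":-100,"ty":250,"tz":120,"twist":-0.303},{"tx":-117,"ty":292,"tz":120,"twist":-0.303},{"tx":-130,"ty":327,"tz":120,"twist":-0.303},{"tx":-130,"ty":327,"tz":120,"twist":-0.303},{"tx":-130,"ty":327,"tz":120,"twist":-0.303},{"tx":-130,"ty":327,"tz":80,"twist":-0.303},{"tx":-130,"ty":327,"tz":40,"twist":-0.303},{"tx":-130,"ty":327,"tz":0,"twist":-0.303},{"tx":-130,"ty":327,"tz":-20,"twist":-0.303},{"tx":-130,"ty":327,"tz":-25,"twist":-0.303},{"tx":-130,"ty":327,"tz":-25,"twist":-0.303}]'

```text
time_s: 11.45
tcp_pos: [0.4834, 0.1891, 0.1552]
eef_rot: [[-0.989, 0.15, -0.001], [0.15, 0.989, -0.001], [0.001, -0.001, -1.0]]
contact_force: [0.5, -0.1, -0.0]
width: 0.006
grasp_force: 0.0
```

```bash
python3 - <<'E'
from h import *
q,b=np.load('poses.npy');s=robot.get_state()
print(R(b[2]).T@(s['tcp_pos'][:2]-b[:2])*1e3)
snap('side','s7')
c=cv2.imread('pics/s7.png')
cv2.imwrite('pics/c7.png',cv2.resize(c[130:200,185:255],(560,560),interpolation=2))
E
```

```text
[-65.72227142 -30.99911084]
```

View pics/c7.png

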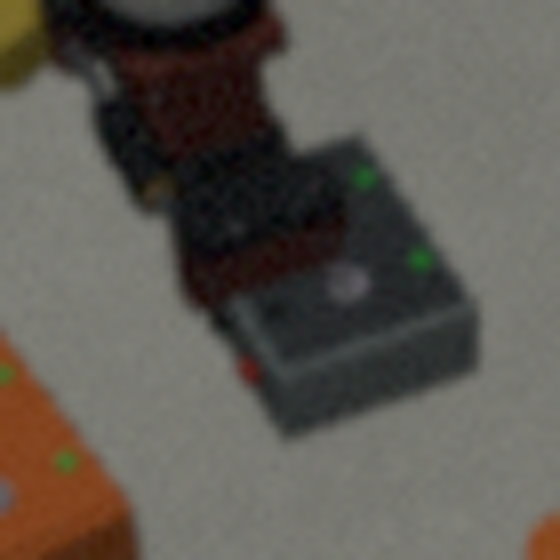

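The gripper body hides the ball, and the fingers are aligned at y = -31 in the box frame. Now I push along the box's +x.

>>> carry_out --targets '[{"tx":10,"ty":-1.5,"tz":0,"twist":0},{"tx":18,"ty":-2.7,"tz":0,"twist":0},{"tx":24,"ty":-3.6,"tz":0,"twist":0},{"tx":30,"ty":-4.5,"tz":0,"twist":0},{"tx":36,"ty":-5.4,"tz":0,"twist":0},{"tx":42,"ty":-6.3,"tz":0,"twist":0},{"tx":48,"ty":-7.2,"tz":0,"twist":0},{"tx":54,"ty":-8.1,"tz":0,"twist":0},{"tx":58,"ty":-8.7,"tz":0,"twist":0},{"tx":58,"ty":-8.7,"tz":0,"twist":0},{"tx":58,"ty":-8.7,"tz":0,"twist":0}]'

```text
time_s: 12.6
tcp_pos: [0.5411, 0.1813, 0.1555]
eef_rot: [[-0.989, 0.149, -0.0], [0.149, 0.989, -0.0], [0.0, -0.0, -1.0]]
contact_force: [-0.1, 0.1, -0.1]
width: 0.006
grasp_force: 0.0
```

>>> carry_out --targets '[{"tx":-20,"ty":3,"tz":0,"twist":0},{"tx":-58,"ty":8.7,"tz":0,"twist":0},{"tx":-58,"ty":8.7,"tz":40,"twist":0},{"tx":-58,"ty":8.7,"tz":80,"twist":0},{"tx":-58,"ty":8.7,"tz":120,"twist":0},{"tx":-58,"ty":8.7,"tz":145,"twist":0},{"tx":-75,"ty":50,"tz":145,"twist":0},{"tx":-90,"ty":95,"tz":145,"twist":0},{"tx":-110,"ty":140,"tz":145,"twist":0},{"tx":-130,"ty":185,"tz":145,"twist":0},{"tx":-130,"ty":185,"tz":145,"twist":0},{"tx":-130,"ty":185,"tz":145,"twist":0}]'

```text
time_s: 13.8
tcp_pos: [0.4101, 0.367, 0.3004]
eef_rot: [[-0.989, 0.146, -0.0], [0.146, 0.989, -0.001], [0.0, -0.001, -1.0]]
contact_force: [0.7, -0.5, -0.2]
width: 0.005
grasp_force: 0.0
```

```bash
python3 - <<'E'
from h import *
print(robot.get_state()['time_s'])
snap('top','t8');snap('side','s8')
a=cv2.imread('pics/t8.png');b=cv2.imread('pics/s8.png')
r=lambda i:cv2.resize(i,(400,300),interpolation=2)
o=np.vstack([np.hstack([r(a[160:214,162:234]),r(a[142:217,262:362])]),np.hstack([r(b[130:200,178:271]),r(b[190:265,250:350])])])
cv2.imwrite('pics/c8.png',o)
E
```

```text
13.8
```

View pics/c8.png

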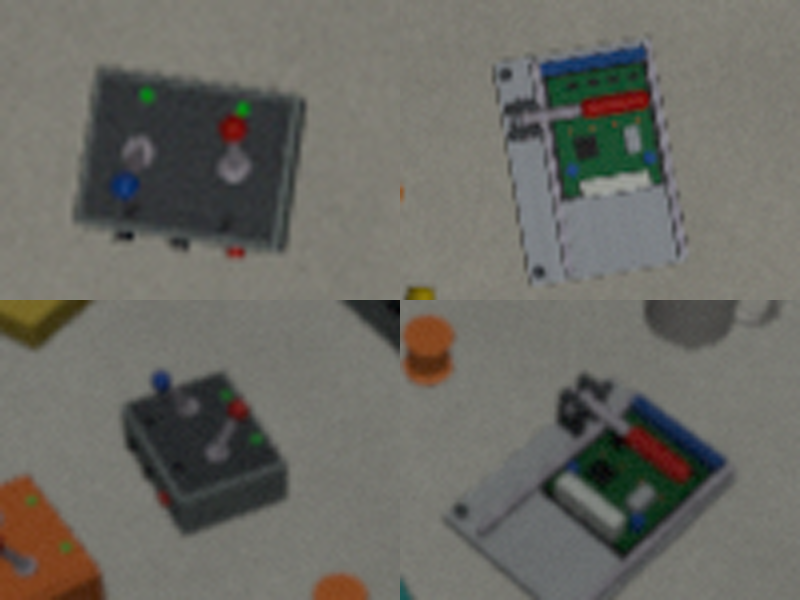

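The red ball at (233,128) is now beside its green dot, and the blue ball at (125,185) is still off. The lever is down across the board, the board is home, and the arm is clear.

```bash
python3 -c "
from rig import robot
print(robot.job_done())"
```

```text
the job is handed in; nothing more can be done
None
```

The job is handed in at about 14 s on the robot's clock: the last pictures show the board home against the blue stop, the clamp lever down on it, the red toggle on and the blue one still off, though the hand-in returned no verdict.

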